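# Start the UV disinfector from its lid and keys

### The arm

A 6-joint arm with a two-finger parallel gripper is mounted at the origin on the work surface. World frame = base frame: x ahead of the robot, y to its left, z up, the work surface at z = 0. Lengths are in mm, angles in rad, forces in N, time in s.
With the tool pointing down it reaches from about 325 to 900 mm from the base axis. Payload 6.1 kg.
Tool frame: the origin (TCP) lies midway between the tips of the shut fingers; the grasp point (between the pads) lies ctrl.grip_point_offset behind it (ctrl.grip_point_offset is the distance from the TCP to the grasp point, in mm); z points along the fingers, y is the line along which they close (so a half turn about z gives the same grasp; the last joint's range is limited). The gripper opens to 85 mm and grips with 20 to 120 N. Pads are 22 mm wide; open, the fingers measure 114 mm over their backs; the gripper's body (76 mm by 85 mm) begins 54 mm behind the grasp point. The pads swing forward as they close: fully open they stand 13 mm farther back than shut.
Start: joints at [-1.249, 0.22, 1.526, -0, 1.395, -0.126], TCP at [270.607, -563.372, 231.3] pointing down, gripper open.
Joint ranges: [-2.98, 2.98], [-0.91, 2.08], [0.09, 2.57], [-1.24, 4.39], [0.2, 2.65], [-2.68, 2.68]. Speed limits (rad/s): [2.57, 2.57, 3.01, 3.14, 3.14, 3.14].

### API

Orientations are given as a unit quaternion [w, x, y, z].
In Python, from workcell import ctrl, status, capture, calibration, workorder gives the robot as it stands. Calls block until the motion is done:
- ctrl.goto(position, orientation): joint-space move of the TCP to a pose.
- ctrl.move_linear(position, rot=None, rate=150, max_force=None): straight line of the TCP; rot=None keeps the orientation; rate is the mean speed in mm/s. With max_force (N) it stops when the force on the tool has changed by that much, and returns True; else False.
- ctrl.goto_joints(angles): joint-space move.
- ctrl.gripper_to(opening, newtons=None): finger opening in mm; newtons is the grip in N (None keeps the last); returns when the fingers have stopped.
- ctrl.wait(seconds).
- ctrl.solve_ik(position, orientation): joint angles nearest the present ones, or None.
- status.observe(): the state.
- capture(name): name is "side" or "top"; returns the picture (400x640x3 uint8, red, green, blue); there is no depth.
- calibration(name): a dict with "fov_y" (degrees; the focal length in pixels is half the picture's height over the tangent of half this angle, whatever the lens; pixels are square), "cx", "cy" (the principal point, pixels), "rvec" (rotation vector, rad) and "tvec" (3), from world to camera coordinates, as OpenCV has them. Camera axes: x right, y down, z forward; pixel columns grow to the right and rows downward; lengths in mm; the calibration is good to about 2 mm. A picture is of the moment at which its call begins. calibration takes no time and is no camera call.
A pose or a line that the arm cannot do raises ctrl.IKError and nothing moves.
- workorder.job_done(): hands the job in; it is judged then, once.
The state is a dict: "time_s": time; "qpos": joint angles; "dq": joint speeds; "tau": joint torques, N m; "eef_pos": TCP position; "orientation": TCP orientation; "wrist_force": force on the tool from outside, world axes, zero at the start; "ft_torque": the same for the moment, N m; "grip_width": finger opening in mm; "finger_force": force on a finger pad.
Only numpy, scipy, OpenCV 4.12 (cv2) and the standard library are available. Lean on these libraries where they do the work, as an engineer would, in place of code of your own. Each camera call takes 0.05 s, during which the arm holds its last target. There are 200 camera calls.

### The job

Start the instrument disinfector with closed fingers, only pushing: first push its raised lid fully shut, then press down the raised far end of the mains rocker to switch it on, then press the oblong program key fully down (it stays down), and last press the large round start key fully down and let it come back up. Do not press the small round cancel key, do not lift the lid, and leave the things on and around the unit where they are.

Things in the scene. Friction and masses are not known exactly. Their poses are not given: they have to be found in the camera images.
- unit: Fixed bench UV disinfector, a low box. Origin at table level; x points to the hinge side (away from the robot), y to the chamber. Chamber: x +-90, y -35 to +165 mm, rim 110 mm high. Control deck, 100 mm high: y -165 to -35; four modules in changing order, centred at x +-38, y -73 and -127 mm, turned with the unit. Ledge with two loose things, 100 mm high: y -220 to -165.
- lid (a joint): Lid angle (rad): 0 shut and level, positive raised; starts 0.25 to 0.6. Grey plate, unit y -30 to +160 mm, 12 thick, hinged along y at unit x +80, height 110, reaching 175 mm from the hinge towards the robot (a lip 8 mm further). A stiff hinge keeps it at any angle; 2 to 4 N pushes it down 120 mm from the hinge. Its top is 124 mm high when shut.
- lid_edge (a point): Top of the lid at the middle of its free edge, 175 mm from the hinge; moves with the lid. At unit x -95, y +65 mm, height 124 mm when shut.
- rocker (a joint): Mains rocker angle (rad): 0 off (half on the unit's +x side stands up), 0.36 on (that half pressed down level, near half up). Stays where left; needs about 1.5 N at rocker_end. White V-shaped paddle 53 (x) by 26 mm in a black bezel 66 x 46 x 4 mm, pivoting about its middle along the unit's y.
- rocker_end (a point): Point on the top face of the rocker's far half, 20 mm from the pivot (pivot 115 mm above the table, at the module's centre); moves with it. 125 mm above the table when off, 118 mm when on, and then 20 mm from the module's centre towards the unit's +x.
- bar_key (a joint): Travel of the program key (m): 0 up, 0.006 fully down. It has no return spring: it stays down once pressed, about 3 N. White oblong key 16 (x) by 40 mm (y) in a black bezel.
- bar_key_top (a point): Centre of the oblong key's top face, 118 mm above the table when up; moves with it.
- big_key (a joint): Travel of the start key (m): 0 up, 0.006 fully down; a spring returns it, 1.5 N at the start to 4.5 N fully down. White flat round key 36 mm across in a black bezel.
- big_key_top (a point): Centre of the large round key's top face, 118 mm above the table when up; moves with it.
- small_key (a joint): Travel of the cancel key (m): 0 up, 0.006 down, sprung like the start key. White round key only 17 mm across in a black bezel. Not to be pressed.
- small_key_top (a point): Centre of the small round key's top face, 118 mm above the table when up.
- bur_block: loose white bur block 50 x 30 x 18 mm with a grid of thin pins on top (35 mm tall in all), standing on the unit's ledge beside the controls. Origin at the centre of its underside. To be left alone.
- dappen_glass: loose small green glass pot, 32 mm wide, 24 mm tall, on the unit's ledge beside the controls. Origin at the centre of its underside. To be left alone.
- ceramic_jar: loose white lidded jar, 64 mm wide, 62 mm tall, on the table in front of the unit. Origin at the centre of its underside. To be left alone.
- earbud_case: loose white rounded case 46 x 60 x 22 mm, on the table in front of the unit. Origin at the centre of its underside. To be left alone.
- phone: loose black phone 150 x 73 x 9 mm lying on the table to the right. Origin at the centre of its underside. To be left alone.
- mouse: loose black computer mouse 105 x 62 x 26 mm on the table to the left. Origin at the centre of its underside. To be left alone.
- gel_bottle: loose bottle, 56 mm wide, 150 mm tall, on the table at the far left. Origin at the centre of its underside. To be left alone.

How it is judged:
By the outcome, as a careful person would: the job done as asked, in the order asked, and still so for the second after the job is handed in, with the robot touching nothing.
It also fails if it takes over 56 s, if anything falls off the work surface, if the arm or the gripper's body presses on something with over 40 N, if the wrist force passes 120 N, or if a joint passes its speed limit or range.

## Working session

There is one attempt and no reset: what is moved stays moved. The work goes in short steps, each a Python script; the robot and the scene stay as the last script left them, time stands still between calls to the robot, and variables do not carry over. Pictures are saved under pics/ and viewed, at most 10 in all, crops included, and the job is handed in when it is done.

```bash
mkdir -p pics
python3 - <<'E'
from workcell import ctrl,status,capture,calibration
import cv2
for n in("top","side"):
    im=capture(n); cv2.imwrite(f"pics/{n}0.png",im[:,:,::-1]); print(n,calibration(n))
s=status.observe(); print(s['time_s'],s['eef_pos'],s['orientation'],ctrl.grip_point_offset)
E
```

```text
top {'fov_y': 56.52921803728431, 'cx': 319.34333401553255, 'cy': 202.9048283918302, 'rvec': array([ 2.13417781, -2.14965033,  0.12561657]), 'tvec': array([  20.10929817,  558.71460361, 1012.9281107 ])}
side {'fov_y': 44.05577527202253, 'cx': 326.29712321442986, 'cy': 204.27953477880592, 'rvec': array([ 2.38262206, -0.19591337,  0.0757918 ]), 'tvec': array([-563.40123301,  141.77985475, 1583.56861201])}
0.1 [ 270.4522264  -562.84468512  230.29647378] [-8.69127296e-04  9.75034030e-01  2.22053775e-01 -8.12103818e-05] 18.700000000000003
```

View pics/top0.png

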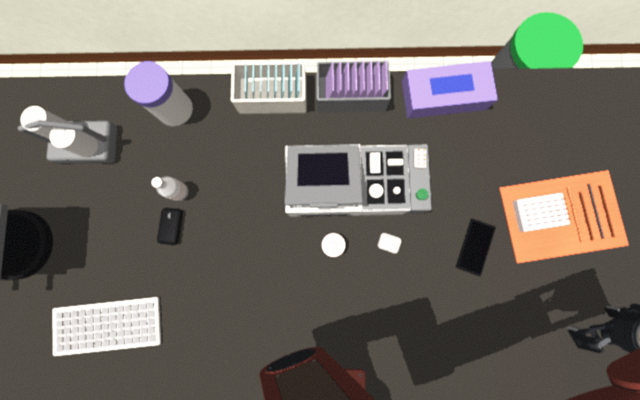

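View pics/side0.png

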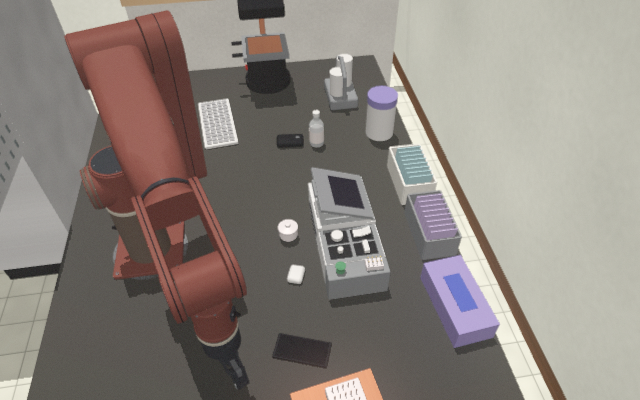

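The top picture shows the unit at columns 285–430, rows 145–215. The modules are near (375,162), (395,162), (376,190) big key and (397,190) small key. I'll enlarge that area.

Run:
```python
import cv2
a=cv2.imread("pics/top0.png")[138:223,278:438]
cv2.imwrite("pics/topc.png",cv2.resize(a,None,fx=5,fy=5,interpolation=cv2.INTER_CUBIC))
a=cv2.imread("pics/side0.png")[160:300,300:400]
cv2.imwrite("pics/sidec.png",cv2.resize(a,None,fx=4,fy=4,interpolation=cv2.INTER_CUBIC))
```

```text
(no output)
```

View pics/topc.png

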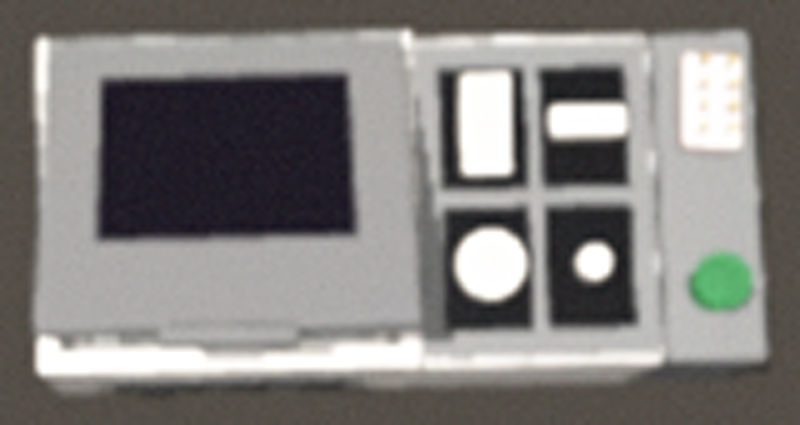

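View pics/sidec.png

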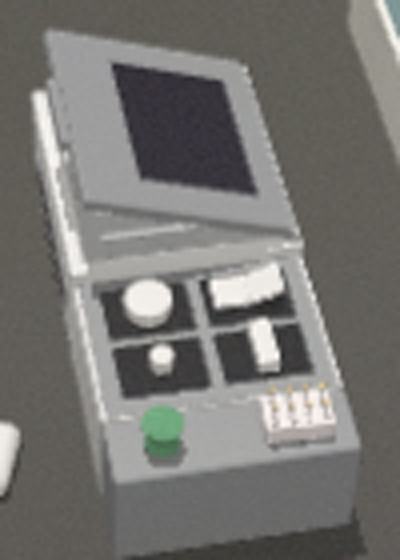

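The crops show the module order clearly:
- **Rocker:** far row, chamber side, unit (+38,-73), crop px about (485,125).
- **Oblong key:** (+38,-127), crop px (586,120).
- **Big key:** (-38,-73), crop px (490,264).
- **Cancel key:** (-38,-127), crop px (594,262).

Next I'll fit the unit pose and lid angle from both views.

```bash
cat > h.py <<'E'
import numpy as np, cv2
from workcell import calibration
def proj(n,P):
    c=calibration(n); f=200/np.tan(np.radians(c['fov_y']/2))
    K=np.array([[f,0,c['cx']],[0,f,c['cy']],[0,0,1]])
    return cv2.projectPoints(np.array(P,float),c['rvec'],c['tvec'],K,None)[0][:,0]
def lidpt(a,d,y,h=14):  # distance d from hinge, h above hinge plane
    return [80-d*np.cos(a)+h*np.sin(a),y,110+d*np.sin(a)+h*np.cos(a)]
def world(p,P):
    P=np.atleast_2d(np.array(P,float)); c,s=np.cos(p[2]),np.sin(p[2])
    return np.c_[p[0]+c*P[:,0]-s*P[:,1],p[1]+s*P[:,0]+c*P[:,1],P[:,2]]
E
python3 - <<'E'
from h import *
from scipy.optimize import least_squares
def up(px,f,o): return (np.array(px,float)+.5)/f-.5+o
def model(p):
    a=p[3]
    keys=[[-38,-73,118],[-38,-127,118],[38,-127,118]]; led=[[90,-220,100],[-90,-220,100]]
    lid=[lidpt(a,175,160),lidpt(a,175,-30)]
    return world(p,keys+led+[[38,-73,104]]+lid), world(p,keys+led+lid)
T=up([(490,264),(594,262),(586,120),(748,32),(767,360),(482,127),(35,330),(420,328)],5,[278,138])
S=up([(148,298),(161,353),(263,340),(357,445),(108,480),(47,32),(85,207)],4,[300,160])
def r(p):
    A,B=model(p); return np.r_[(proj("top",A)-T).ravel(),(proj("side",B)-S).ravel()]
b=min((least_squares(r,[600,-50,y,.4],loss='soft_l1',x_scale=[10,10,.1,.1]) for y in(-.1,0.1)),key=lambda q:q.cost)
print(b.x.round(3)); print(r(b.x).reshape(-1,2).round(1))
p=b.x; print(world(p,[[-95,65,124],[58,-73,118],[38,-127,118],[-38,-73,118]]).round(1), world(p,[lidpt(p[3],150,65)]).round(1))
E
```

```text
[ 6.18732e+02 -5.96200e+01 -3.00000e-03  3.29000e-01]
[[-0.1 -0.3]
 [-0.1 -0.1]
 [ 0.6 -0.1]
 [ 0.9  0.1]
 [ 0.   0.7]
 [ 0.2 -0. ]
 [-0.9  0.2]
 [-0.1  0.1]
 [ 0.  -0.6]
 [ 0.  -0.2]
 [ 0.1 -0.3]
 [ 1.2  0.6]
 [ 0.8  0.4]
 [-0.5 -0.2]
 [-0.9 -0.6]]
[[ 523.9    5.6  124. ]
 [ 676.5 -132.8  118. ]
 [ 656.4 -186.7  118. ]
 [ 580.5 -132.5  118. ]] [[561.5   5.5 171.7]]
```

Residuals are under about 1 px. I'll close the fingers and shut the lid.

Run:
```python
from workcell import ctrl,status,capture
import cv2
o=lambda t:(lambda s:print(t,round(s['time_s'],2),s['eef_pos'].round(1) if hasattr(s['eef_pos'],'round') else s['eef_pos'],s['wrist_force'],s['grip_width']))(status.observe())
ctrl.gripper_to(0,20); o('closed')
q=[0,1,0,0]
ctrl.goto([450,-300,280],q); ctrl.goto([560,5.5,250],q); o('above')
ctrl.move_linear([560,5.5,190],rate=120)
hit=ctrl.move_linear([552,5.5,118],rate=50,max_force=15); o(hit)
ctrl.wait(.2); o('hold')
ctrl.move_linear([552,5.5,180],rate=120); o('up')
for n in("top","side"): cv2.imwrite(f"pics/{n}1.png",capture(n)[:,:,::-1])
a=cv2.resize(cv2.imread("pics/side1.png")[150:300,290:410],None,fx=4,fy=4,interpolation=cv2.INTER_CUBIC)
cv2.imwrite("pics/side1c.png",a)
```

```text
closed 0.87 [ 270.6 -563.4  231.3] [ 0.09969995  0.01100756 -0.29825922] -0.18330813051635958
above 3.33 [560.1   4.2 250.1] [ 0.10500382  0.44726707 -0.52933307] -0.10157242048604026
True 5.18 [552.2   5.5 124. ] [-1.8215658   0.18731109  7.22566128] 0.052544302295387424
hold 5.38 [552.2   5.5 124. ] [-2.08164052  0.26190917  6.60987167] 0.22742237202591806
up 6.01 [551.7   5.5 179.4] [-0.19945624  0.59839941 -0.56118364] 0.2076181112273893
```

View pics/side1c.png

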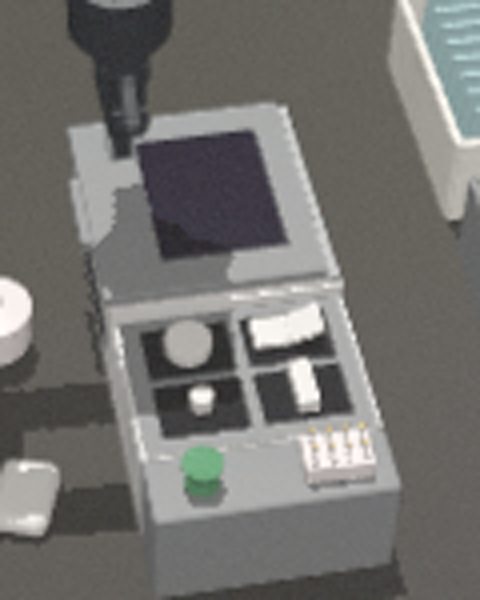

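The picture shows the lid flat and flush, with lid corners at about (70,130) and (340,285). The hard stop came at z = 124.0, as expected for shut. Rocker, program key and start key are next.

Run:
```python
from workcell import ctrl,status,capture
import cv2
def o(t):
    s=status.observe(); print(t,round(s['time_s'],2),s['eef_pos'].round(1),s['wrist_force'].round(1))
def press(x,y,z,name):
    ctrl.move_linear([x,y,160],rate=150); ctrl.move_linear([x,y,134],rate=80)
    hit=ctrl.move_linear([x,y,z],rate=25,max_force=12); o((name,hit)); ctrl.wait(.2); o('hold')
    ctrl.move_linear([x,y,160],rate=120)
press(676.5,-132.8,115.5,'rocker')
press(656.4,-186.7,109.5,'bar')
ctrl.move_linear([560,-20,230],rate=200)
for n in("top","side"): cv2.imwrite(f"pics/{n}2.png",capture(n)[:,:,::-1])
a=cv2.imread("pics/side2.png")[210:290,310:400]; b=cv2.imread("pics/top2.png")[138:218,350:440]
cv2.imwrite("pics/both2.png",cv2.resize(cv2.hconcat([a,b]),None,fx=4.4,fy=4.4,interpolation=cv2.INTER_CUBIC))
```

```text
('rocker', False) 8.88 [ 676.1 -132.7  115.2] [-0.  -1.4 -0.1]
hold 9.07 [ 676.4 -132.8  115.4] [-0.8  0.2  0. ]
('bar', True) 11.46 [ 656.3 -186.7  112.1] [-1.   0.3  5. ]
hold 11.66 [ 656.3 -186.7  112.1] [-1.   0.9  5.5]
```

View pics/both2.png

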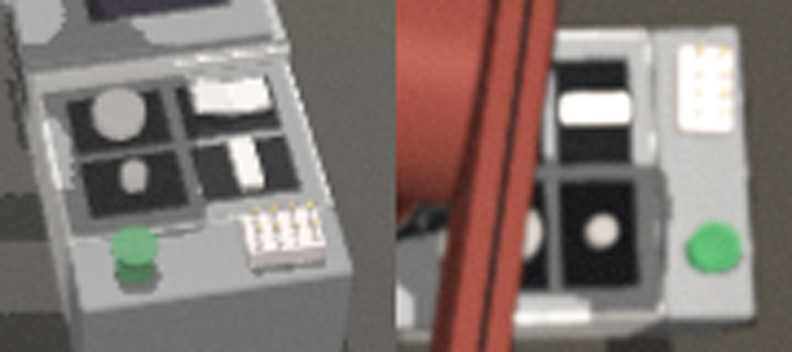

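The bar key stopped at 112.1, so it is fully down. The rocker is uncertain: there was no force at the end of the press. I'll compare before and after with the arm out of the way.

Run:
```python
from workcell import ctrl,status,capture
import cv2
ctrl.goto([450,-350,280],[0,1,0,0])
for n in("top","side"): cv2.imwrite(f"pics/{n}3.png",capture(n)[:,:,::-1])
print(status.observe()['time_s'])
def c(n,k):
    a=cv2.imread(f"pics/{n}{k}.png"); a=a[222:256,345:385] if n=="side" else a[145:179,360:400]
    return cv2.resize(a,None,fx=8,fy=8,interpolation=cv2.INTER_CUBIC)
cv2.imwrite("pics/cmp.png",cv2.vconcat([cv2.hconcat([c("side",0),c("side",3)]),cv2.hconcat([c("top",0),c("top",3)])]))
```

```text
14.9167
```

View pics/cmp.png

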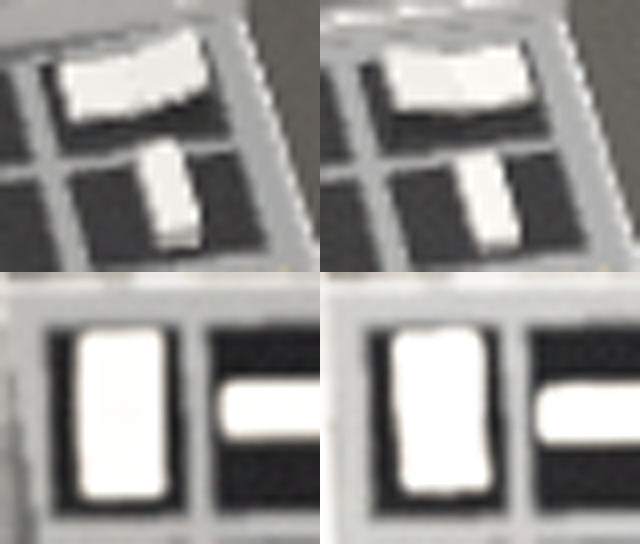

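Run:
```python
from h import *
p=[618.73,-59.62,-.003]
def pts(t,R=26.5,h=3):
    P=[]
    for y in(13,-13):
        for s,e in((-1,t),(1,.36-t)): P.append([38+s*(R*np.cos(e)-h*np.sin(e)),-73+y,115+R*np.sin(e)+h*np.cos(e)])
    return world(p,P)
for t in(0,.18,.27,.36): print(t,(8*(proj("side",pts(t))-[345,222])).round(0).tolist(),(8*(proj("top",pts(t))-[360,145])).round(0).tolist())
```

```text
0 [[57.0, 50.0], [189.0, 17.0], [70.0, 102.0], [204.0, 70.0]] [[81.0, 213.0], [81.0, 57.0], [160.0, 212.0], [160.0, 56.0]]
0.18 [[60.0, 41.0], [193.0, 24.0], [74.0, 94.0], [208.0, 77.0]] [[83.0, 206.0], [79.0, 55.0], [162.0, 206.0], [158.0, 54.0]]
0.27 [[62.0, 37.0], [194.0, 28.0], [76.0, 90.0], [209.0, 81.0]] [[83.0, 203.0], [78.0, 55.0], [163.0, 202.0], [157.0, 55.0]]
0.36 [[65.0, 33.0], [195.0, 32.0], [79.0, 86.0], [210.0, 85.0]] [[84.0, 198.0], [78.0, 56.0], [164.0, 198.0], [156.0, 55.0]]
```

The rocker looks on, or nearly so. Pressing the far half again is harmless, and the stop height will show whether it is fully on. I expect 118.

Run:
```python
from workcell import ctrl,status,capture
def o(t):
    s=status.observe(); print(t,round(s['time_s'],2),s['eef_pos'].round(1),s['wrist_force'].round(1))
x,y=671.5,-132.8
ctrl.goto([x,y,180],[0,1,0,0]); ctrl.move_linear([x,y,128],rate=100); ctrl.wait(.2); o('pre')
for z in(122,120,119,118,117,116):
    h=ctrl.move_linear([x,y,z],rate=20,max_force=12); ctrl.wait(.1); o((z,h))
    if h: break
ctrl.move_linear([x,y,165],rate=120)
```

```text
pre 17.02 [ 672.2 -132.9  129.1] [0.6 0.3 0.8]
(122, False) 17.57 [ 671.5 -132.8  122. ] [-0.1  0.4 -0.7]
(120, False) 17.92 [ 671.5 -132.8  120. ] [-0.2 -1.   0.1]
(119, False) 18.27 [ 671.5 -132.8  119. ] [ 0.6 -0.4 -0.5]
(118, False) 18.62 [ 671.5 -132.8  118. ] [ 1.  -0.5 -0.1]
(117, False) 18.97 [ 671.5 -132.8  117. ] [0.5 0.8 0.2]
(116, False) 19.32 [ 671.5 -132.8  116. ] [-0.   0.2  0.6]
```

There is still no contact at 116, so I'll look at it directly with the tip low over the far half, then feel gently further down.

Run:
```python
from workcell import ctrl,status,capture
import cv2
def o(t):
    s=status.observe(); print(t,round(s['time_s'],2),s['eef_pos'].round(1),s['wrist_force'].round(1))
x,y=671.5,-132.8
ctrl.move_linear([x,y,116],rate=60,max_force=12); ctrl.wait(.1); o('116')
I=capture("side")[:,:,::-1]
h=ctrl.move_linear([x,y,113],rate=10,max_force=8); o(h); ctrl.wait(.1); o('hold')
J=capture("side")[:,:,::-1]
ctrl.move_linear([x,y,165],rate=120)
c=lambda a:cv2.resize(a[205:255,335:385].copy(),None,fx=8,fy=8,interpolation=cv2.INTER_CUBIC)
cv2.imwrite("pics/tip.png",cv2.hconcat([c(I),c(J)]))
```

```text
116 20.94 [ 672.  -132.9  116.8] [ 0.3 -0.3 -0. ]
True 21.32 [ 671.8 -132.9  114.1] [-1.9 -0.3  4.1]
hold 21.42 [ 671.8 -132.9  114. ] [-0.2 -0.2  5. ]
```

View pics/tip.png

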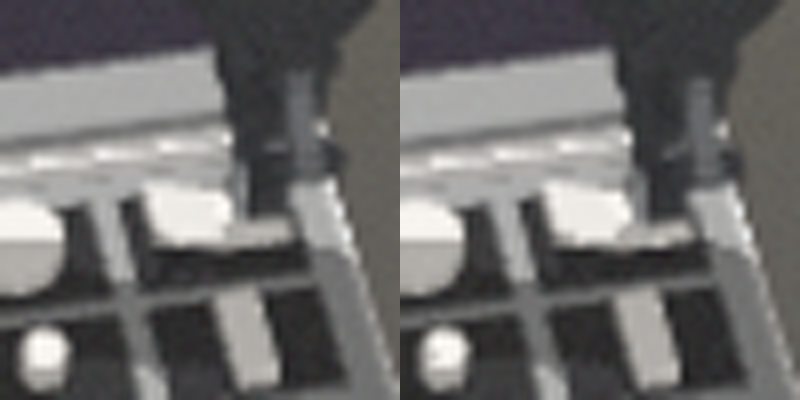

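The far half is fully down: it stopped firmly at 114 and the near half stands up (raised white end at about (180,210)). Start key next.

Run:
```python
from workcell import ctrl,status,capture
import cv2
def o(t):
    s=status.observe(); print(t,round(s['time_s'],2),s['eef_pos'].round(1),s['wrist_force'].round(1))
x,y=580.5,-132.5
ctrl.move_linear([x,y,165],rate=150); ctrl.move_linear([x,y,125],rate=80); ctrl.wait(.2); o('pre')
h=ctrl.move_linear([x,y,109],rate=25,max_force=14); o(h); ctrl.wait(.3); o('hold')
ctrl.move_linear([x,y,165],rate=80)
ctrl.goto([450,-350,280],[0,1,0,0]); o('away')
for n in("top","side"): cv2.imwrite(f"pics/{n}4.png",capture(n)[:,:,::-1])
a=cv2.imread("pics/side4.png")[180:300,265:395]; b=cv2.imread("pics/top4.png")[138:258,310:440]
cv2.imwrite("pics/both4.png",cv2.resize(cv2.hconcat([a,b]),None,fx=3,fy=3,interpolation=cv2.INTER_CUBIC))
```

```text
pre 23.66 [ 581.  -132.7  125.8] [0.1 0.9 0. ]
True 24.22 [ 580.9 -132.6  112.1] [-1.8  0.   6.5]
hold 24.52 [ 580.9 -132.6  112.1] [-1.6  1.   5.7]
away 26.41 [ 450.2 -349.   278.9] [-0.5 -0.2  0.5]
```

View pics/both4.png

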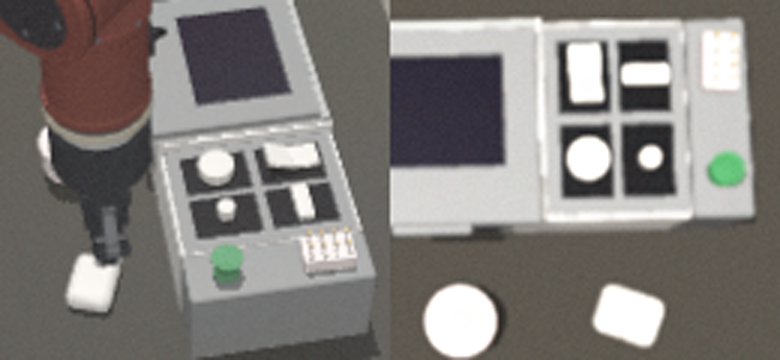

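The last picture shows the lid shut, the near end of the rocker up, the bar key down and the start key back up. The loose things have not moved.

```bash
python3 -c "
from workcell import workorder; print(workorder.job_done())"
```

```text
the job is handed in; nothing more can be done
None
```

The job is handed in at about 26 s: lid shut, rocker on, program key down, then start key pressed fully and released, with nothing else moved in the pictures; the rocker stopped at 114 mm, not the 118 mm given, and I pressed it again after the program key to check it was fully on.

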